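# Unpin the vial lifter and hold it at its highest point

### The job

Draw the yellow-headed locking pin up out of the cam lever, park it upright and fully home in the side notch of the small grey stand, and let go of it. Then swing the lever by its red knob, anticlockwise seen from above, to its highest lift, where it points along the white line on the base, so that the three vials stand raised and upright in their pockets. It springs back if released, so finish while still holding the knob there, and leave the marker, beaker and foam block alone.

Things in the scene. Friction and masses are not known exactly. Their poses are not given: they have to be found in the camera images.
- lift_base: Fixed vial lifter on a dark grey plate 10 mm thick; origin on the worktop under the lever's vertical pivot axis, z up. In its frame the plate spans x -65..100, y -130..65 mm, with a 40 mm wide tab along +y to y 160 mm, carrying a white index line at x = 0, y 69..157 mm. Stop peg at x 88, y -17, top z 46 mm.
- block_top (a point): Middle of the top of the blue block, 130 x 56 mm along lift_base x and y, 56 mm high, with three vial pockets 30.5 mm wide, 40 mm apart along x.
- cam_top (a point): Top of the pivot, on the lever's axis, 76 mm above the worktop. Round it turns a brass face cam of 30 mm radius, up to z 69 mm. A roller on a steel strip, between the cam and the blue block, rides on it and lifts the vials; its top stays below z 84 mm.
- cam_lever (a joint): Angle of the steel lever (bar 26 mm wide, z 36 to 48 mm), rad: 0 at the start, along +x of lift_base; grows anticlockwise seen from above; 1.571 = along +y, on the white line: highest lift (vials 16 mm up), the crest of the cam; a stop peg ends the travel just past it, at 1.63. A spring returns it: about 2 N at the knob at 0, 6 N at the high point. The pin locks it within 0.03 rad.
- lever_knob: Upright red round knob near the lever's end, 115 mm from the pivot axis: 20 mm diameter, 63 mm tall (its lowest 10 mm is a neck 14 mm wide). Origin at its underside, 48 mm above the worktop; z up. It spins freely about its own upright axis, so the hand need not turn with the lever.
- knob_grip (a point): Point on the knob's axis at mid height, 85 mm above the worktop; a good height to grip.
- high_point (a point): Fixed point where knob_grip stands when the lever is at its highest lift.
- lock_pin: Loose round pin, 60 g: steel shaft 8 mm thick, 37 mm long, tapered foot; yellow head: collar 20 mm wide from 37 to 41 mm, then grip 18 mm wide up to 79 mm. Origin at the foot, z up. At the start it stands through an 11 mm hole in the lever, 58 mm from the pivot axis, into a bore in the base, foot 11 mm above the worktop, collar on the lever's top (z 48 mm).
- bore_mouth (a point): Mouth of the pin's bore in the base (10.5 mm wide), 35 mm above the worktop, just under the lever. The foot must rise above z 48 mm to clear the lever.
- pin_rest: Fixed grey parking stand, 38 x 38 mm, 48 mm high, on a 44 x 64 mm foot; origin on the worktop under the notch, z up. Vertical notch 11.5 mm wide, open upward and to the stand's -x side, from x +6 (closed) to -19 mm. The pin's shaft stands in it, collar on the stand's top, foot 11 mm above the worktop. Lower it in from above or slide it in.
- notch (a point): Middle of the notch at the height of the stand's top, 48 mm above the worktop; the parked pin's axis belongs here.
- vial_a: Glass-like sample vial, black cap, 27 mm diameter, 60 mm tall, origin at the middle of its underside, z up; in one of the pockets, underside 20 mm above the worktop at the start, 36 mm at the highest lift.
- vial_b: The same size with a white cap, in another pocket.
- vial_c: The same as vial_a, black cap, in another pocket.
- marker: Bystander: black-capped marker pen lying on the worktop, 138 x 17 x 19 mm, origin at the middle of its underside.
- beaker: Bystander: clear beaker, 62 mm wide, 81 mm tall, origin at the middle of its underside.
- foam_block: Bystander: white foam block 100 x 160 x 65 mm, origin at the middle of its underside.
Not all that is in view belongs to the job. Of the things like the lock_pin, leave any that is pink or turquoise; of the rest the smaller one is meant.

How it is judged:
By the outcome, as a careful person would: the job done as asked, in the order asked, and still so for the second after the job is handed in, while the arm keeps its last pose, push and grip.
It also fails if it takes over 59 s, if anything falls off the work surface, if the arm or the gripper's body presses on something with over 40 N, if the wrist force passes 120 N, or if a joint passes its speed limit or range.

### The arm

A 7-joint arm with a two-finger parallel gripper is mounted at the origin on a cart in front of the work surface, level with it; the furniture and walls round the work are solid. World frame = base frame: x ahead of the robot, y to its left, z up, the work surface at z = 0. Lengths are in m, angles in rad, forces in N, time in s.
With the tool pointing down it reaches from about 0.425 to 0.875 m from the base axis. Payload 8.4 kg.
Tool frame: the origin (TCP) lies at the very end of the fingers, on their centre line; the grasp point (between the pads) lies 19 mm behind it; z points along the fingers, y is the direction in which the jaws open and shut (so a half turn about z gives the same grasp; the last joint's range is limited). The gripper opens to 87 mm and grips with 3 to 60 N. Pads are 19 mm wide; open, the fingers measure 117 mm over their backs; the gripper's body (75 mm by 190 mm) begins 51 mm behind the grasp point.
Start: joints at [1.131, 0.333, 0.04, 1.465, -0.013, 1.343, -0.059], TCP at [0.217, -0.613, 0.223] pointing down, gripper open.
Joint ranges: [-2.58, 2.58], [-0.38, 2.09], [-1.3, 1.39], [0.25, 2.4], [-1.5, 4.64], [0.08, 2.09], [-2.65, 2.65]. Speed limits (rad/s): [2.22, 2.22, 2.79, 2.79, 3.14, 3.14, 3.14].

### API

Orientations are given as a unit quaternion [w, x, y, z].
In Python, from cell import ctrl gives the robot as it stands.
- The arm moves only by the tool arm_command, never from a script. Its argument "targets" is a list of rows, each an object of numbers: "tx", "ty", "tz": the shift along the tool's x, y, z in m; "wx", "wy", "wz": the turn, a rotation vector about the tool's x, y, z in rad. In form: [{"tx": .., "ty": .., "tz": .., "wx": .., "wy": .., "wz": ..}, ...]. A call has 1 to 20 rows; each row shifts and turns the commanded pose from where the row before left it, along the tool's axes as they then stand; what a row does not reach is not made up. A row lasts 1/12 s, in which the tool goes at most 41.7 mm and 7.16 degrees, less where a joint would pass 70% of its speed; a pose out of reach is approached as far as the arm can. A call with a gripper value outside its range is refused whole. "hand" is the opening in per cent of the stroke, from 0 (shut) to 100 (fully open), set as the call begins (left out, the last holds). The fingers move at their own pace and stop on an object; "grip_force" is the grip in N (left out, the last holds). Time passes only in rows, so rows that do not move let the fingers close. It gives the time, the measured TCP pose, the force and the opening at its end, in the units of the state.
- ctrl.state(): the state, without advancing time (a new reading comes with each control period).
- ctrl.capture(name): name is "side" or "top"; returns a dict with "pixels" (480x640x3 uint8, red, green, blue), "fx", "fy", "cx", "cy" (pixels), "k1" (the pictures are not rectified: a ray, as slopes to the right and down, at radius r is drawn at 1 + k1 r^2 times it, then the intrinsics apply), "R" (3x3) and "t" (3): a world point X has camera coordinates R X + t. Camera axes: x right, y down, z forward; pixel columns grow to the right and rows downward; lengths in m; the calibration is good to about 2 mm. A picture is of the moment at which its call begins. There is no depth.
- ctrl.close_job(): hands the job in, once; it reports no verdict.
Trained networks look in the newest picture that a camera, given by its name, has taken for a name from the list of things; names that differ only in an ending like _2 or _b are one class to them, and where a whole thing is asked for, a point or a joint stands for the part that bears it (a point fixed in the world has none). Each returns a list of dicts, best first, with "score" (0 to 1); they miss things now and then, are a little off and sometimes report something else, mostly with a low value. They report only what shows in the picture. A call takes as long as a camera call. They do not tell look-alikes from the thing itself.
- ctrl.find_in(thing, camera): "point" ([x, y, z] in m, in world coordinates, good to about 4 mm: the middle of the surface that is visible of it).
The state is a dict: "time_s": time; "qpos": joint angles; "qvel": joint speeds; "joint_torque": joint torques, N m; "position": TCP position; "tool_rot": TCP orientation; "wrist_force": force on the tool from outside, world axes, zero at the start; "wrist_torque": the same for the moment, N m; "gripper_width": finger opening in m.
Only numpy, scipy, OpenCV 4.12 (cv2) and the standard library are available. Lean on these libraries where they do the work, as an engineer would, in place of code of your own. Each camera call takes 0.05 s, during which the arm holds its last target.

## Working session

There is one attempt and no reset: what is moved stays moved. The work goes in short steps, Python scripts to look and compute and a tool call to move; the robot and the scene stay as the last step left them, time stands still between calls to the robot, and variables do not carry over. Pictures are saved under pics/ and viewed, and the job is handed in when it is done.

Besides the shell and the picture viewer there is one more tool, called as name(argument=value, ...) on one line, values as JSON. arm_command: Moves the arm, as the interface text tells. Its arguments: {"type":"object","properties":{"targets":{"type":"array","items":{"type":"object","properties":{"tx":{"type":"number"},"ty":{"type":"number"},"tz":{"type":"number"},"wx":{"type":"number"},"wy":{"type":"number"},"wz":{"type":"number"}}}},"hand":{"type":"number"},"grip_force":{"type":"number"}},"required":["targets"]}

```bash
mkdir -p pics; ls; cat > h.py <<'E'
import numpy as np, cv2
from cell import ctrl
def snap(cam,name):
    d=ctrl.capture(cam); cv2.imwrite(f'pics/{name}.png',cv2.cvtColor(np.asarray(d['pixels'],np.uint8),cv2.COLOR_RGB2BGR))
    np.savez(f'pics/{name}.npz',**{k:np.asarray(v) for k,v in d.items()}); return d
def proj(d,X):
    c=np.asarray(d['R'])@np.asarray(X,float)+np.asarray(d['t']); s=c[:2]/c[2]; s=s*(1+d['k1']*(s@s))
    return np.array([d['fx']*s[0]+d['cx'],d['fy']*s[1]+d['cy']])
def ray(d,u,v):
    K=np.array([[d['fx'],0,d['cx']],[0,d['fy'],d['cy']],[0,0,1]],float)
    s=cv2.undistortPoints(np.array([[[u,v]]],float),K,np.array([float(d['k1']),0,0,0]))[0,0]
    R=np.asarray(d['R']);t=np.asarray(d['t']); return -R.T@t, R.T@np.array([s[0],s[1],1])
def atz(d,u,v,z):
    o,r=ray(d,u,v); return o+r*(z-o[2])/r[2]
def load(n):
    f=np.load(f'pics/{n}.npz'); return {k:(f[k] if f[k].ndim else float(f[k])) for k in f}
E
python3 - <<'E'
from h import *
for c in('top','side'):
    d=snap(c,c+'0'); print(c,d['R'],d['t'],d['fx'],d['k1'])
    for n in ['lift_base','block_top','cam_top','lever_knob','lock_pin','pin_rest','vial_a','vial_b','marker','beaker','foam_block','notch','bore_mouth','knob_grip']:
        try: print(n,[(np.round(o['point'],3).tolist(),round(o['score'],2)) for o in ctrl.find_in(n,c)])
        except Exception as e: print(n,e)
print(ctrl.state())
E
```

```text
pics
top [[-7.66333644e-02 -9.97059319e-01 -2.06596321e-04]
 [-9.77002247e-01  7.51331388e-02 -1.99553555e-01]
 [ 1.98982254e-01 -1.50906152e-02 -9.79886900e-01]] [0.22369881 0.6211301  1.26156581] 583.6395140403089 -0.09699361568730054
lift_base [([0.578, 0.069, 0.01], 0.9)]
block_top [([0.575, 0.068, 0.007], 0.81)]
cam_top [([0.58, 0.07, 0.01], 0.58)]
lever_knob [([0.609, 0.08, 0.053], 0.21)]
lock_pin [([0.607, -0.118, 0.097], 0.71), ([0.72, 0.224, 0.104], 0.63), ([0.739, 0.152, 0.077], 0.5), ([0.628, 0.086, 0.084], 0.44)]
pin_rest [([0.46, 0.083, 0.015], 0.61), ([0.708, 0.374, 0.036], 0.19)]
vial_a [([0.578, 0.069, 0.01], 0.66), ([0.541, -0.015, 0.082], 0.61), ([0.68, 0.092, 0.105], 0.52)]
vial_b [([0.578, 0.069, 0.01], 0.66), ([0.541, -0.015, 0.082], 0.61), ([0.68, 0.092, 0.105], 0.52)]
marker [([0.49, 0.465, 0.015], 0.61), ([0.582, -0.014, 0.077], 0.58), ([0.459, 0.085, 0.013], 0.47)]
beaker [([0.707, 0.375, 0.037], 0.56)]
foam_block [([0.812, 0.026, 0.064], 0.86), ([0.606, 0.082, 0.053], 0.58), ([0.581, 0.068, 0.01], 0.57)]
notch [([0.462, 0.083, 0.014], 0.73)]
bore_mouth [([0.
[... 1250 characters left out ...]
9876,  0.33320184,  0.03992055,  1.46541572, -0.0134185 ,
        1.34330131, -0.05851394]), 'qvel': array([-1.17406860e-03,  1.37696678e-03, -2.95390110e-05, -8.97967994e-04,
       -1.69020668e-06, -1.01910426e-04, -1.90055346e-03]), 'joint_torque': array([-2.71422614e-04, -6.56100941e+01,  1.33256201e+00, -4.04057693e+01,
       -5.99651341e-02,  3.50423413e-02,  2.82767250e-07]), 'position': array([ 0.21722517, -0.61258974,  0.22253728]), 'tool_rot': array([-3.14530894e-05,  9.85523015e-01,  1.69541696e-01,  2.33955022e-06]), 'wrist_force': array([-0.43853288,  0.2504442 , -0.43419996]), 'wrist_torque': array([ 0.03670844,  0.03037681, -0.01271173]), 'gripper_width': 0.08678906072428544}
```

View pics/top0.png

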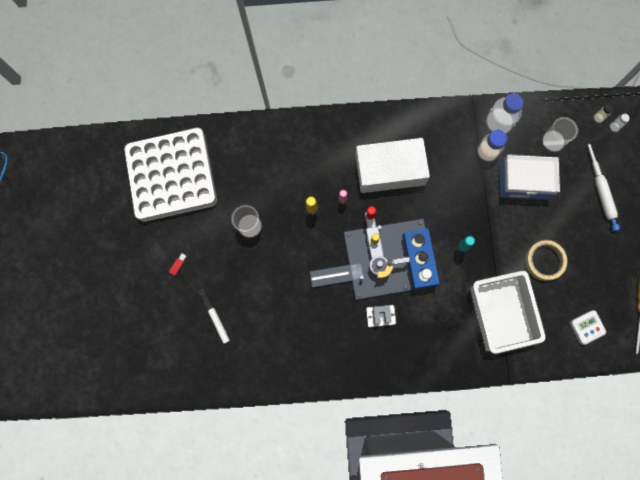

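View pics/side0.png

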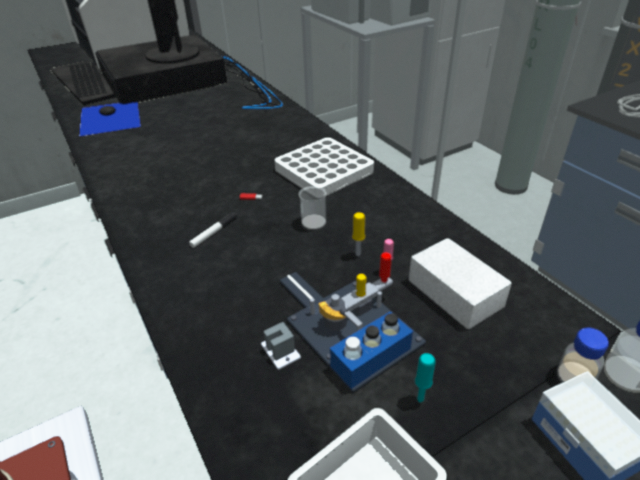

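```bash
python3 - <<'E'
import cv2
a=cv2.imread('pics/top0.png')[190:335,300:450]; cv2.imwrite('pics/topz.png',cv2.resize(a,None,fx=4,fy=4,interpolation=2)[:600,:800])
a=cv2.imread('pics/side0.png')[245:395,255:435]; cv2.imwrite('pics/sidez.png',cv2.resize(a,None,fx=4,fy=4,interpolation=2)[:600,:800])
E
```

```text
(no output)
```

View pics/topz.png

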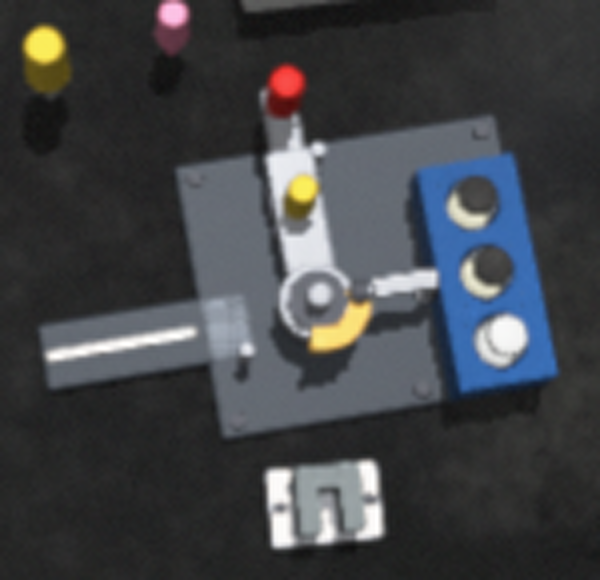

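View pics/sidez.png

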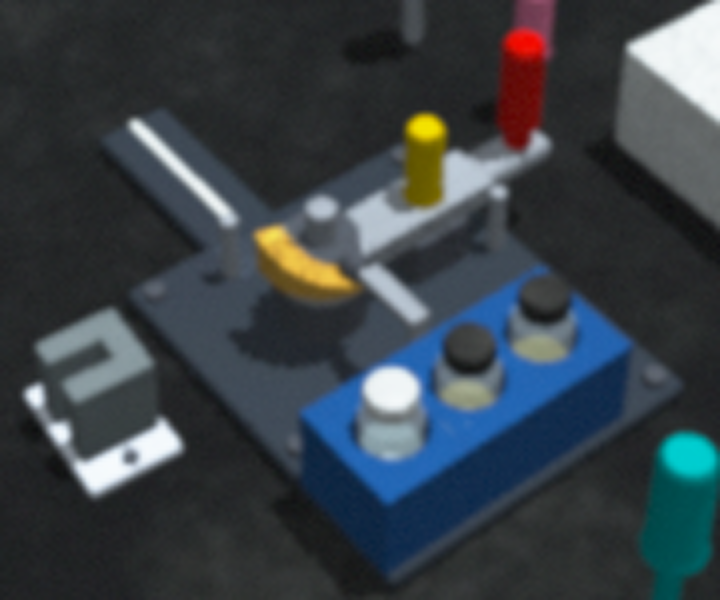

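```bash
python3 - <<'E'
from h import *
from scipy.optimize import least_squares
T=load('top0');S=load('side0')
zt=lambda a,b:(300+(a+.5)/4-.5,190+(b+.5)/4-.5); zs=lambda a,b:(255+(a+.5)/4-.5,245+(b+.5)/4-.5)
for n,z,a,b in [('pin',.09,(301,187),(427,128)),('knob',.111,(288,80),(524,40)),('pivot',.076,(320,294),(321,209))]:
    print(n,atz(T,*zt(*a),z).round(4),atz(S,*zs(*b),z).round(4))
base=[((100,65,10),zt(178,168),0),((100,-130,10),zt(495,118),0),((-65,65,10),zt(225,437),0),((0,157,10),zt(47,356),0),((0,69,10),zt(195,331),0),
((115,0,111),zt(288,80),0),((58,0,90),zt(301,187),0),((0,0,76),zt(320,294),0),((88,-17,46),zt(319,149),0),
((-65,65,10),zs(130,293),1),((100,-130,10),zs(682,383),1),((0,157,10),zs(132,123),1),((0,69,10),zs(233,220),1),
((115,0,111),zs(524,40),1),((58,0,90),zs(427,128),1),((0,0,76),zs(321,209),1),((88,-17,46),zs(498,190),1)]
rest=[((19,19,48),zt(293,467),0),((19,-19,48),zt(357,464),0),((-19,19,48),zt(301,537),0),((-19,-19,48),zt(367,528),0),
((-19,19,48),zs(38,350),1),((19,19,48),zs(113,310),1),((19,-19,48),zs(157,365),1),((-19,-19,48),zs(80,402),1)]
for nm,F,x0 in(('base',base,[.565,.06,0]),('rest',rest,[.46,.07,0])):
  for cams in((0,1),(0,),(1,)):
    def f(p):
        c,s=np.cos(p[2]),np.sin(p[2]); r=[]
        for (x,y,z),uv,k in F:
            if k in cams: r+=list(proj((T,S)[k],[p[0]+(c*x-s*y)/1e3,p[1]+(s*x+c*y)/1e3,z/1e3])-uv)
        return np.array(r)
    q=least_squares(f,x0,loss='soft_l1'); p=q.x
    print(nm,cams,p.round(4),np.abs(f(p)).reshape(-1,2).max(1).round(1))
    if nm=='base':
        c,s=np.cos(p[2]),np.sin(p[2])
        print(' pin',p[0]+c*.058,p[1]+s*.058,'knob',p[0]+c*.115,p[1]+s*.115,'high',p[0]-s*.115,p[1]+c*.115)
for k in('marker',):pass
E
```

```text
pin [0.6327 0.0842 0.09  ] [0.6304 0.0825 0.09  ]
knob [0.6892 0.0877 0.111 ] [0.6861 0.0882 0.111 ]
pivot [0.5741 0.0779 0.076 ] [0.5719 0.0773 0.076 ]
base (0, 1) [0.5731 0.078  0.0885] [1.2 0.9 1.2 0.5 0.6 0.7 0.8 0.5 0.5 1.3 2.  0.7 0.8 0.7 0.3 0.5 0.4]
 pin 0.6308279125854682 0.08313615925633985 knob 0.6876049555280476 0.08817276472992086 high 0.5628932087235136 0.19256136664105777
base (0,) [0.574  0.0775 0.0869] [1.  1.2 0.9 0.1 0.2 0.2 0.8 0.2 0.1]
 pin 0.6318062071629322 0.08257293456769385 knob 0.6885908902853208 0.08752265806400295 high 0.5640390172826851 0.19210196257275985
base (1,) [0.5724 0.0783 0.0909] [1.7 1.6 0.1 0.9 0.3 0.4 0.4 0.1]
 pin 0.6301226864610043 0.08354177759099114 knob 0.6868874284867359 0.08871517712631971 high 0.5619245113021408 0.1928029733788873
rest (0, 1) [0.4622 0.0797 0.0376] [0.5 0.8 0.2 0.5 1.2 0.9 0.4 0.6]
rest (0,) [0.4622 0.0806 0.0291] [0.5 0.6 0.3 0.3]
rest (1,) [0.4619 0.0786 0.0499] [0.7 0.4 0.6 1.2]
```

arm_command(targets=[{"tx": 0.031, "ty": -0.0259, "tz": 0.001}, {"tx": 0.031, "ty": -0.0259, "tz": 0.001}, {"tx": 0.031, "ty": -0.0259, "tz": 0.001}, {"tx": 0.031, "ty": -0.0259, "tz": 0.001}, {"tx": 0.031, "ty": -0.0259, "tz": 0.001}, {"tx": 0.031, "ty": -0.0259, "tz": 0.001}, {"tx": 0.031, "ty": -0.0259, "tz": 0.001}, {"tx": 0.031, "ty": -0.0259, "tz": 0.001}, {"tx": 0.031, "ty": -0.0259, "tz": 0.001}, {"tx": 0.031, "ty": -0.0259, "tz": 0.001}, {"tx": 0.031, "ty": -0.0259, "tz": 0.001}, {"tx": 0.031, "ty": -0.0259, "tz": 0.001}, {"tx": 0.031, "ty": -0.0259, "tz": 0.001}, {"tx": 0.031, "ty": -0.0259, "tz": 0.001}, {"tx": 0.031, "ty": -0.0259, "tz": 0.001}, {"tx": 0.031, "ty": -0.0259, "tz": 0.001}, {"tx": 0.031, "ty": -0.0259, "tz": 0.001}, {"tx": 0.031, "ty": -0.0259, "tz": 0.001}, {"tx": 0.025, "ty": -0.02}, {"tx": 0.015, "ty": -0.015}], hand=60)

```text
validation failed for argument at $.ta...
```

arm_command(targets=[{"tx": 0.031, "ty": -0.0259, "tz": 0.001, "wx": 0, "wy": 0, "wz": 0}, {"tx": 0.031, "ty": -0.0259, "tz": 0.001, "wx": 0, "wy": 0, "wz": 0}], hand=60)

```text
time_s: 1.67
position: [0.2568, -0.5436, 0.2199]
tool_rot: [-0.0, 0.986, 0.167, -0.0]
wrist_force: [1.5, -0.4, 0.5]
gripper_width: 0.0802
```

arm_command(targets=[{"tx": 0.031, "ty": -0.0259, "tz": 0.001, "wx": 0, "wy": 0, "wz": 0}, {"tx": 0.031, "ty": -0.0259, "tz": 0.001, "wx": 0, "wy": 0, "wz": 0}, {"tx": 0.031, "ty": -0.0259, "tz": 0.001, "wx": 0, "wy": 0, "wz": 0}, {"tx": 0.031, "ty": -0.0259, "tz": 0.001, "wx": 0, "wy": 0, "wz": 0}, {"tx": 0.031, "ty": -0.0259, "tz": 0.001, "wx": 0, "wy": 0, "wz": 0}, {"tx": 0.031, "ty": -0.0259, "tz": 0.001, "wx": 0, "wy": 0, "wz": 0}, {"tx": 0.031, "ty": -0.0259, "tz": 0.001, "wx": 0, "wy": 0, "wz": 0}, {"tx": 0.031, "ty": -0.0259, "tz": 0.001, "wx": 0, "wy": 0, "wz": 0}, {"tx": 0.031, "ty": -0.0259, "tz": 0.001, "wx": 0, "wy": 0, "wz": 0}, {"tx": 0.031, "ty": -0.0259, "tz": 0.001, "wx": 0, "wy": 0, "wz": 0}, {"tx": 0.031, "ty": -0.0259, "tz": 0.001, "wx": 0, "wy": 0, "wz": 0}, {"tx": 0.031, "ty": -0.0259, "tz": 0.001, "wx": 0, "wy": 0, "wz": 0}, {"tx": 0.031, "ty": -0.0259, "tz": 0.001, "wx": 0, "wy": 0, "wz": 0}, {"tx": 0.031, "ty": -0.0259, "tz": 0.001, "wx": 0, "wy": 0, "wz": 0}, {"tx": 0.031, "ty": -0.0259, "tz": 0.001, "wx": 0, "wy": 0, "wz": 0}, {"tx": 0.031, "ty": -0.0259, "tz": 0.001, "wx": 0, "wy": 0, "wz": 0}, {"tx": 0.025, "ty": -0.02, "tz": 0.001, "wx": 0, "wy": 0, "wz": 0}])

```text
time_s: 3.08
position: [0.6051, 0.0438, 0.2037]
tool_rot: [-0.0, 0.985, 0.17, 0.0]
wrist_force: [0.5, 0.2, 0.6]
gripper_width: 0.0522
```

```bash
cat >> h.py <<'E'
from scipy.spatial.transform import Rotation as Ro
def to(X,ang=None):
    s=ctrl.state(); w,x,y,z=s['tool_rot']; R=Ro.from_quat([x,y,z,w]).as_matrix()
    print('t',round(s['time_s'],2),'pos',s['position'].round(4),'x-ang',np.degrees(np.arctan2(R[1,0],R[0,0])).round(1),'zax',R[:,2].round(4),'q',s['qpos'].round(2),'F',s['wrist_force'].round(1),'w',round(s['gripper_width'],4))
    print('delta tool',(R.T@(np.asarray(X)-s['position'])).round(4))
E
python3 -c "
from h import *
to([.631,.083,.12])"
```

```text
t 3.08 pos [0.6051 0.0438 0.2037] x-ang 19.6 zax [ 6.e-04  1.e-03 -1.e+00] q [ 0.28  0.3  -0.52  1.58  0.15  1.3  -1.49] F [0.5 0.2 0.6] w 0.0522
delta tool [ 0.0374 -0.0281  0.0837]
```

arm_command(targets=[{"tx": 0.0187, "ty": -0.014, "tz": 0.02, "wx": 0, "wy": 0, "wz": 0}, {"tx": 0.0187, "ty": -0.014, "tz": 0.02, "wx": 0, "wy": 0, "wz": 0}, {"tx": 0, "ty": 0, "tz": 0.03, "wx": 0, "wy": 0, "wz": 0}, {"tx": 0, "ty": 0, "tz": 0.012, "wx": 0, "wy": 0, "wz": 0}, {"tx": 0, "ty": 0, "tz": 0, "wx": 0, "wy": 0, "wz": 0}, {"tx": 0, "ty": 0, "tz": 0, "wx": 0, "wy": 0, "wz": 0}])

```text
time_s: 3.58
position: [0.6298, 0.0783, 0.1217]
tool_rot: [0.0, 0.986, 0.169, -0.001]
wrist_force: [0.5, -0.3, 0.4]
gripper_width: 0.0524
```

```bash
python3 -c "
from h import *
to([.631,.083,.058])
for c in('top','side'):
    d=snap(c,c+'1'); u=proj(d,[.631,.083,.09]).astype(int); print(u); a=cv2.imread(f'pics/{c}1.png')[u[1]-60:u[1]+60,u[0]-75:u[0]+75]; cv2.imwrite(f'pics/{c}1z.png',cv2.resize(a,None,fx=5,fy=5,interpolation=2))
"
```

```text
t 3.58 pos [0.6298 0.0783 0.1217] x-ang 19.5 zax [-1.e-03 -6.e-04 -1.e+00] q [ 0.2   0.42 -0.51  1.6   0.22  1.18 -1.59] F [ 0.5 -0.3  0.4] w 0.0524
delta tool [ 0.0027 -0.0041  0.0637]
[375 237]
[361 276]
```

View pics/side1z.png

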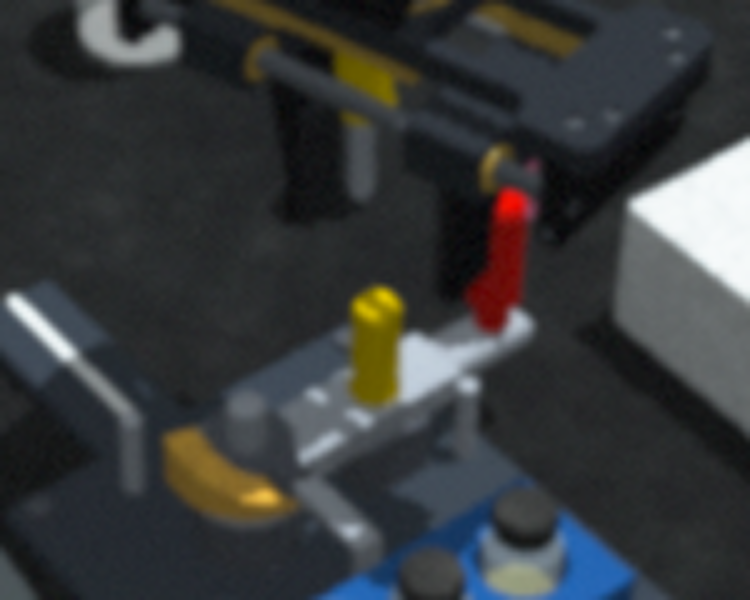

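View pics/top1z.png

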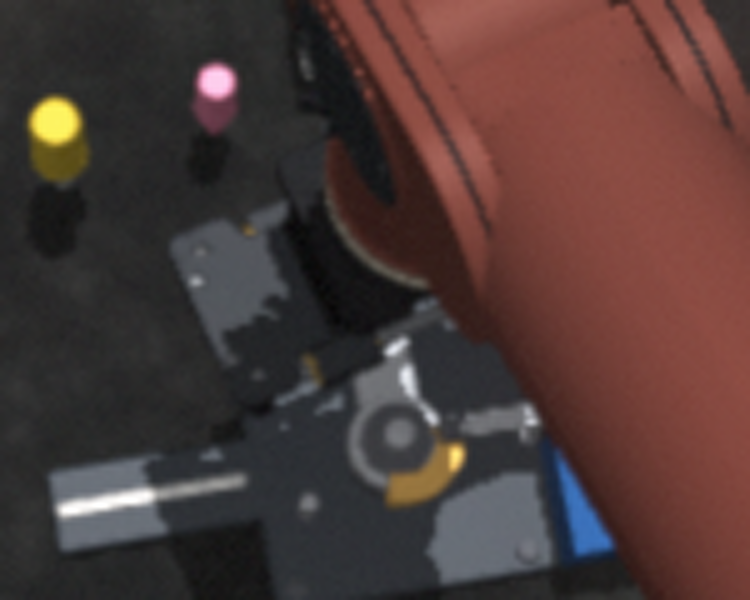

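arm_command(targets=[{"tx": 0.0014, "ty": -0.002, "tz": 0.015, "wx": 0, "wy": 0, "wz": 0}, {"tx": 0.0013, "ty": -0.002, "tz": 0.018, "wx": 0, "wy": 0, "wz": 0}, {"tx": 0, "ty": 0, "tz": 0.018, "wx": 0, "wy": 0, "wz": 0}, {"tx": 0, "ty": 0, "tz": 0.012, "wx": 0, "wy": 0, "wz": 0}, {"tx": 0, "ty": 0, "tz": 0, "wx": 0, "wy": 0, "wz": 0}, {"tx": 0, "ty": 0, "tz": 0, "wx": 0, "wy": 0, "wz": 0}])

```text
time_s: 4.18
position: [0.6316, 0.0836, 0.0594]
tool_rot: [0.0, 0.986, 0.169, 0.0]
wrist_force: [0.4, 0.4, 0.7]
gripper_width: 0.0522
```

```bash
python3 -c "
from h import *
to([.631,.083,.058])"
```

```text
t 4.18 pos [0.6316 0.0836 0.0594] x-ang 19.5 zax [ 5.e-04 -1.e-04 -1.e+00] q [ 0.18  0.49 -0.5   1.65  0.26  1.07 -1.62] F [0.4 0.4 0.7] w 0.0522
delta tool [-0.0008  0.0003  0.0014]
```

arm_command(targets=[{"tx": 0, "ty": 0, "tz": 0, "wx": 0, "wy": 0, "wz": 0}, {"tx": 0, "ty": 0, "tz": 0, "wx": 0, "wy": 0, "wz": 0}, {"tx": 0, "ty": 0, "tz": 0, "wx": 0, "wy": 0, "wz": 0}, {"tx": 0, "ty": 0, "tz": 0, "wx": 0, "wy": 0, "wz": 0}, {"tx": 0, "ty": 0, "tz": 0, "wx": 0, "wy": 0, "wz": 0}, {"tx": 0, "ty": 0, "tz": 0, "wx": 0, "wy": 0, "wz": 0}], hand=0, grip_force=25)

```text
time_s: 4.68
position: [0.6314, 0.0841, 0.0588]
tool_rot: [-0.0, 0.986, 0.17, 0.0]
wrist_force: [-0.2, -0.1, 0.5]
gripper_width: 0.0204
```

```bash
python3 -c "
from h import *
to([.631,.083,.058])"
```

```text
t 4.68 pos [0.6314 0.0841 0.0588] x-ang 19.5 zax [ 2.e-04  0.e+00 -1.e+00] q [ 0.18  0.49 -0.5   1.65  0.26  1.07 -1.62] F [-0.2 -0.1  0.5] w 0.0204
delta tool [-0.0007  0.0009  0.0008]
```

arm_command(targets=[{"tx": 0, "ty": 0, "tz": 0, "wx": 0, "wy": 0, "wz": 0}, {"tx": 0, "ty": 0, "tz": 0, "wx": 0, "wy": 0, "wz": 0}, {"tx": 0, "ty": 0, "tz": 0, "wx": 0, "wy": 0, "wz": 0}])

```text
time_s: 4.93
position: [0.6314, 0.0841, 0.0587]
tool_rot: [0.0, 0.986, 0.17, 0.0]
wrist_force: [0.1, 0.0, 1.3]
gripper_width: 0.0172
```

```bash
python3 -c "
from h import *
to([.631,.083,.058])"
```

```text
t 4.93 pos [0.6314 0.0841 0.0587] x-ang 19.5 zax [ 1.e-04  0.e+00 -1.e+00] q [ 0.18  0.49 -0.5   1.65  0.26  1.07 -1.62] F [0.1 0.  1.3] w 0.0172
delta tool [-0.0007  0.0009  0.0007]
```

arm_command(targets=[{"tx": 0, "ty": 0, "tz": -0.006, "wx": 0, "wy": 0, "wz": 0}, {"tx": 0, "ty": 0, "tz": -0.012, "wx": 0, "wy": 0, "wz": 0}, {"tx": 0, "ty": 0, "tz": -0.012, "wx": 0, "wy": 0, "wz": 0}, {"tx": 0, "ty": 0, "tz": -0.012, "wx": 0, "wy": 0, "wz": 0}, {"tx": 0, "ty": 0, "tz": -0.015, "wx": 0, "wy": 0, "wz": 0}, {"tx": 0, "ty": 0, "tz": -0.018, "wx": 0, "wy": 0, "wz": 0}, {"tx": 0, "ty": 0, "tz": -0.015, "wx": 0, "wy": 0, "wz": 0}, {"tx": 0, "ty": 0, "tz": -0.01, "wx": 0, "wy": 0, "wz": 0}, {"tx": 0, "ty": 0, "tz": 0, "wx": 0, "wy": 0, "wz": 0}, {"tx": 0, "ty": 0, "tz": 0, "wx": 0, "wy": 0, "wz": 0}])

```text
time_s: 5.77
position: [0.6316, 0.084, 0.1593]
tool_rot: [0.0, 0.986, 0.169, 0.001]
wrist_force: [0.3, -0.6, -0.2]
gripper_width: 0.0173
```

```bash
python3 -c "
from h import *
to([.462,.080,.158])
for c in('side',):
    d=snap(c,c+'2'); a=cv2.imread(f'pics/{c}2.png')[180:400,240:460]; cv2.imwrite(f'pics/{c}2z.png',cv2.resize(a,(600,600),interpolation=2))
"
```

```text
t 5.77 pos [0.6316 0.084  0.1593] x-ang 19.5 zax [ 0.0013 -0.     -1.    ] q [ 0.2   0.39 -0.52  1.56  0.2   1.24 -1.58] F [ 0.3 -0.6 -0.2] w 0.0173
delta tool [-0.1612 -0.0529  0.0011]
```

View pics/side2z.png

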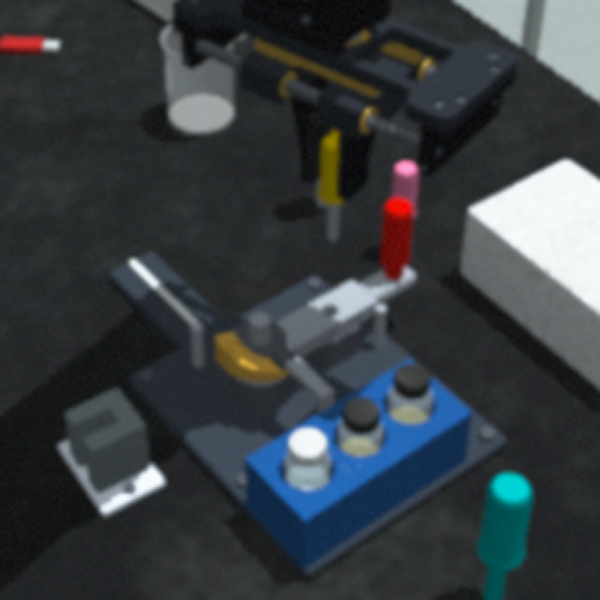

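arm_command(targets=[{"tx": -0.015, "ty": -0.005, "tz": 0, "wx": 0, "wy": 0, "wz": 0}, {"tx": -0.028, "ty": -0.009, "tz": 0, "wx": 0, "wy": 0, "wz": 0}, {"tx": -0.035, "ty": -0.012, "tz": 0, "wx": 0, "wy": 0, "wz": 0}, {"tx": -0.035, "ty": -0.012, "tz": 0, "wx": 0, "wy": 0, "wz": 0}, {"tx": -0.028, "ty": -0.009, "tz": 0, "wx": 0, "wy": 0, "wz": 0}, {"tx": -0.015, "ty": -0.005, "tz": 0.005, "wx": 0, "wy": 0, "wz": 0}, {"tx": -0.005, "ty": -0.001, "tz": 0.01, "wx": 0, "wy": 0, "wz": 0}, {"tx": 0, "ty": 0, "tz": 0.015, "wx": 0, "wy": 0, "wz": 0}, {"tx": 0, "ty": 0, "tz": 0.01, "wx": 0, "wy": 0, "wz": 0}, {"tx": 0, "ty": 0, "tz": 0, "wx": 0, "wy": 0, "wz": 0}, {"tx": 0, "ty": 0, "tz": 0, "wx": 0, "wy": 0, "wz": 0}])

```text
time_s: 6.73
position: [0.4617, 0.0802, 0.1176]
tool_rot: [-0.0, 0.986, 0.17, -0.001]
wrist_force: [0.2, -0.6, -1.0]
gripper_width: 0.0174
```

```bash
python3 -c "
from h import *
to([.462,.080,.106])
for c in('side','top'):
    d=snap(c,c+'3'); u=proj(d,[.462,.08,.07]).astype(int); print(u);a=cv2.imread(f'pics/{c}3.png')[u[1]-50:u[1]+50,u[0]-50:u[0]+50]; cv2.imwrite(f'pics/{c}3z.png',cv2.resize(a,(600,600),interpolation=2))
"
```

```text
t 6.73 pos [0.4617 0.0802 0.1176] x-ang 19.5 zax [-2.2e-03  6.0e-04 -1.0e+00] q [ 0.29  0.09 -0.57  2.    0.06  1.07 -1.54] F [ 0.2 -0.6 -1. ] w 0.0174
delta tool [0.0002 0.0003 0.0116]
[277 324]
[383 313]
```

View pics/side3z.png

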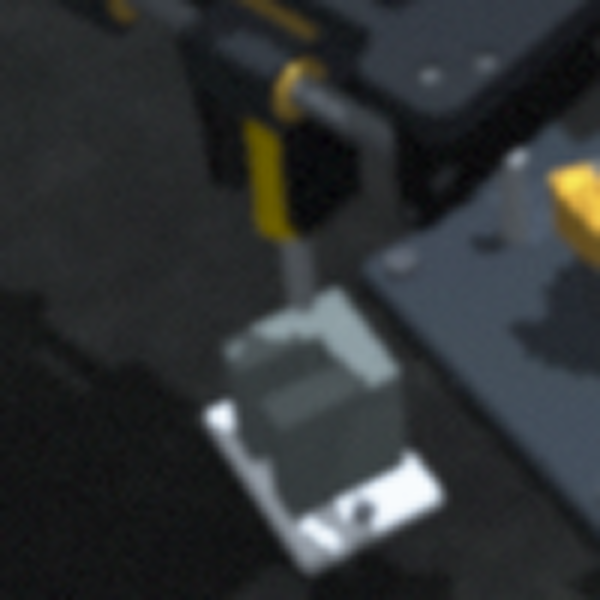

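View pics/top3z.png

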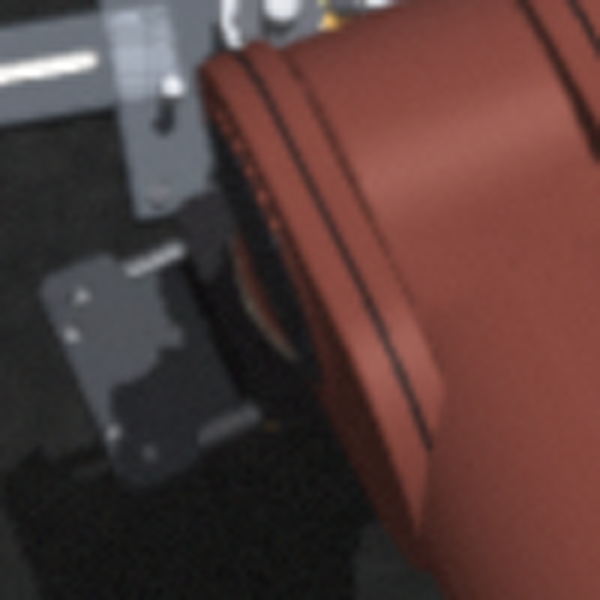

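```bash
python3 -c "
from h import *
d=load('side3');
for z in (.0696,.1066,.1306,.1486): print(z,((proj(d,[.4617,.0802,z])-[227,274]+.5)*6-.5).round(0))
print([((proj(d,p)-[227,274]+.5)*6-.5).round(0) for p in ([.462,.08,.048],[.468,.08,.048],[.443,.0797,.048],[.431,.0797,.048],[.462,.08,0])])
" ; sed -n 1,5p /dev/null
```

```text
0.0696 [304. 305.]
0.1066 [292. 212.]
0.1306 [285. 148.]
0.1486 [278.  99.]
[array([312., 357.]), array([331., 348.]), array([251., 387.]), array([211., 405.]), array([325., 467.])]
```

```bash
python3 -c "
from h import *
d=load('side3'); print(-d['R'].T@d['t'])
a=cv2.imread('pics/side3.png')[285:345,245:305]; a=np.clip(a.astype(float)*1.8,0,255).astype('uint8'); cv2.imwrite('pics/s3zz.png',cv2.resize(a,(600,600),interpolation=cv2.INTER_CUBIC))
print([((proj(d,[.4617,.0802,z])-[245,285]+.5)*10-.5).round(0) for z in (.0696,.1066,.1486)])
e=load('side2'); a=cv2.imread('pics/side2.png')[210:290,325:405]; a=np.clip(a.astype(float)*1.8,0,255).astype('uint8');cv2.imwrite('pics/s2zz.png',cv2.resize(a,(600,600),interpolation=cv2.INTER_CUBIC))
print([((proj(e,[.6316,.084,z])-[325,210]+.5)*7.5-.5).round(0) for z in (.1116,.1486,.1906)])
"
```

```text
[ 0.25952711 -0.43055542  0.67976212]
[array([327., 399.]), array([308., 243.]), array([284.,  55.])]
[array([279., 429.]), array([283., 306.]), array([288., 158.])]
```

View pics/s3zz.png

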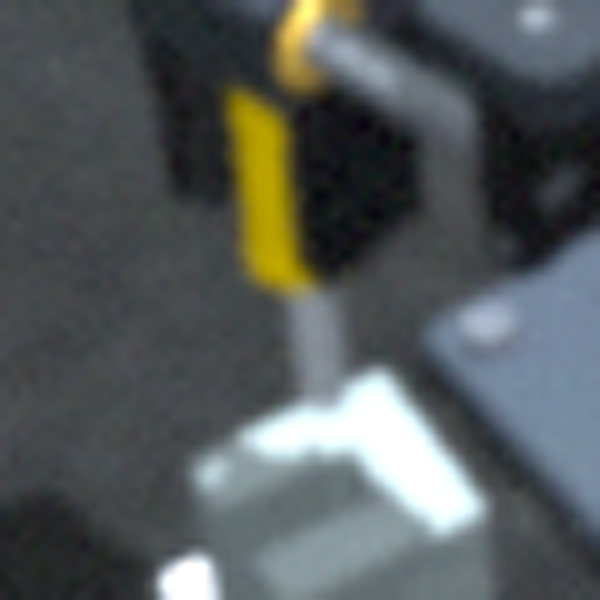

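View pics/s2zz.png

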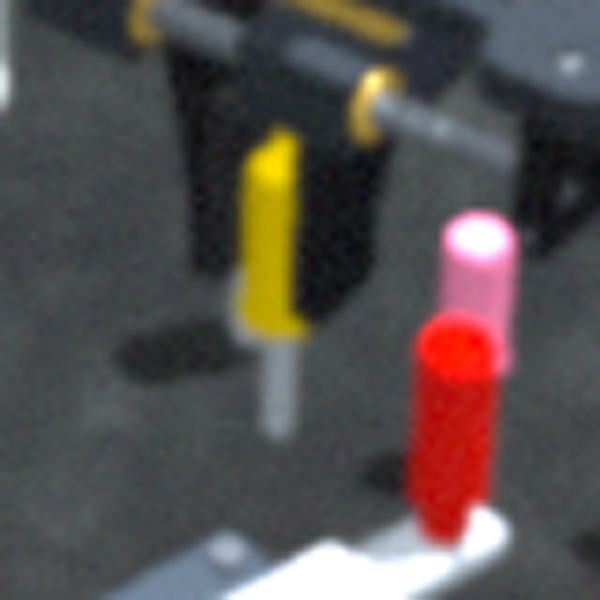

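arm_command(targets=[{"tx": 0, "ty": 0, "tz": 0.008, "wx": 0, "wy": 0, "wz": 0}, {"tx": 0, "ty": 0, "tz": 0.008, "wx": 0, "wy": 0, "wz": 0}, {"tx": 0, "ty": 0, "tz": 0.008, "wx": 0, "wy": 0, "wz": 0}, {"tx": 0, "ty": 0, "tz": 0.006, "wx": 0, "wy": 0, "wz": 0}, {"tx": 0, "ty": 0, "tz": 0, "wx": 0, "wy": 0, "wz": 0}])

```text
time_s: 7.25
position: [0.4608, 0.08, 0.0869]
tool_rot: [-0.0, 0.986, 0.17, -0.001]
wrist_force: [0.4, -0.4, -0.7]
gripper_width: 0.0171
```

```bash
python3 -c "
from h import *
to([.462,.0803,.0587])
d=snap('side','side4');a=cv2.imread('pics/side4.png')[285:345,245:305]; a=np.clip(a.astype(float)*1.8,0,255).astype('uint8'); cv2.imwrite('pics/s4zz.png',cv2.resize(a,(600,600),interpolation=cv2.INTER_CUBIC))"
```

```text
t 7.25 pos [0.4608 0.08   0.0869] x-ang 19.5 zax [-2.5e-03 -1.0e-04 -1.0e+00] q [ 0.28  0.13 -0.57  2.03  0.08  1.01 -1.57] F [ 0.4 -0.4 -0.7] w 0.0171
delta tool [0.0013 0.0001 0.0282]
```

View pics/s4zz.png

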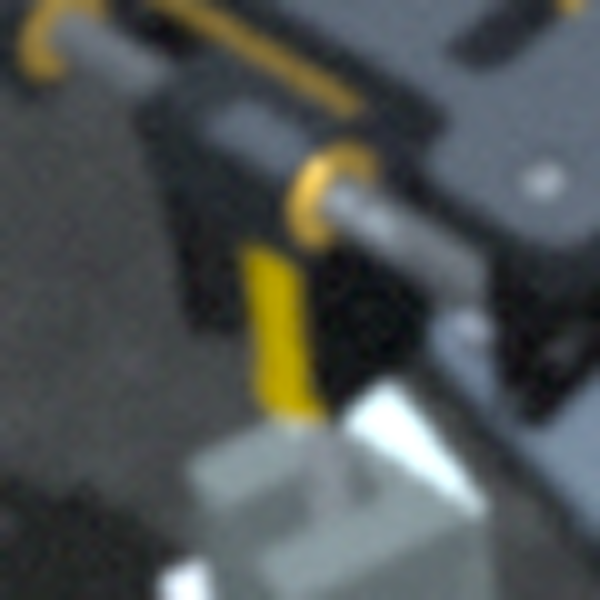

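arm_command(targets=[{"tx": 0.001, "ty": 0, "tz": 0.008, "wx": 0, "wy": 0, "wz": 0}, {"tx": 0, "ty": 0, "tz": 0.008, "wx": 0, "wy": 0, "wz": 0}, {"tx": 0, "ty": 0, "tz": 0.006, "wx": 0, "wy": 0, "wz": 0}, {"tx": 0, "ty": 0, "tz": 0.003, "wx": 0, "wy": 0, "wz": 0}, {"tx": 0, "ty": 0, "tz": 0.002, "wx": 0, "wy": 0, "wz": 0}, {"tx": 0, "ty": 0, "tz": 0, "wx": 0, "wy": 0, "wz": 0}])

```text
time_s: 7.8
position: [0.4625, 0.0805, 0.0611]
tool_rot: [-0.0, 0.986, 0.17, -0.0]
wrist_force: [-1.2, -0.7, -0.9]
gripper_width: 0.0172
```

```bash
python3 -c "
from h import *
to([.462,.0803,.0587])
d=snap('side','side5');a=cv2.imread('pics/side5.png')[285:345,245:305]; a=np.clip(a.astype(float)*1.8,0,255).astype('uint8'); cv2.imwrite('pics/s5zz.png',cv2.resize(a,(600,600),interpolation=cv2.INTER_CUBIC))"
```

```text
t 7.8 pos [0.4625 0.0805 0.0611] x-ang 19.5 zax [-7.e-04  1.e-04 -1.e+00] q [ 0.27  0.17 -0.57  2.05  0.11  0.95 -1.59] F [-1.2 -0.7 -0.9] w 0.0172
delta tool [-0.0006  0.      0.0024]
```

View pics/s5zz.png

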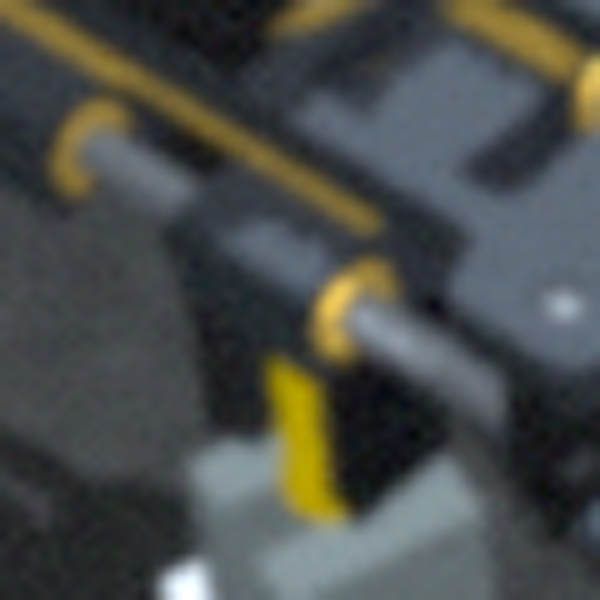

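arm_command(targets=[{"tx": -0.001, "ty": 0, "tz": 0.001, "wx": 0, "wy": 0, "wz": 0}, {"tx": 0, "ty": 0, "tz": 0.001, "wx": 0, "wy": 0, "wz": 0}, {"tx": 0, "ty": 0, "tz": 0.001, "wx": 0, "wy": 0, "wz": 0}, {"tx": 0, "ty": 0, "tz": 0, "wx": 0, "wy": 0, "wz": 0}])

```text
time_s: 8.18
position: [0.462, 0.0802, 0.0587]
tool_rot: [0.0, 0.986, 0.17, 0.0]
wrist_force: [-0.2, -0.5, -0.4]
gripper_width: 0.0171
```

```bash
python3 -c "
from h import *
to([.462,.0803,.0587])"
```

```text
t 8.18 pos [0.462  0.0802 0.0587] x-ang 19.5 zax [ 4.e-04  0.e+00 -1.e+00] q [ 0.27  0.17 -0.57  2.05  0.11  0.95 -1.59] F [-0.2 -0.5 -0.4] w 0.0171
delta tool [ 0.     -0.0001 -0.    ]
```

Nearly home; press a further 1 mm gently to feel the collar seat.

arm_command(targets=[{"tx": 0, "ty": 0, "tz": 0.0007, "wx": 0, "wy": 0, "wz": 0}, {"tx": 0, "ty": 0, "tz": 0.0006, "wx": 0, "wy": 0, "wz": 0}, {"tx": 0, "ty": 0, "tz": 0, "wx": 0, "wy": 0, "wz": 0}])

```text
time_s: 8.43
position: [0.4622, 0.0803, 0.0584]
tool_rot: [0.0, 0.986, 0.17, 0.0]
wrist_force: [-5.6, -2.0, 15.5]
gripper_width: 0.0171
```

```bash
python3 -c "
from h import *
to([.462,.0803,.0587])"
```

```text
t 8.43 pos [0.4622 0.0803 0.0584] x-ang 19.5 zax [ 6.e-04 -4.e-04 -1.e+00] q [ 0.27  0.17 -0.57  2.05  0.12  0.94 -1.59] F [-5.6 -2.  15.5] w 0.0171
delta tool [-0.0002 -0.0001 -0.0003]
```

arm_command(targets=[{"tx": 0, "ty": 0, "tz": -0.0009, "wx": 0, "wy": 0, "wz": 0}, {"tx": 0, "ty": 0, "tz": 0, "wx": 0, "wy": 0, "wz": 0}])

```text
time_s: 8.6
position: [0.4622, 0.0803, 0.0586]
tool_rot: [0.0, 0.986, 0.17, 0.0]
wrist_force: [-1.4, 0.6, 5.8]
gripper_width: 0.0173
```

arm_command(targets=[{"tx": 0, "ty": 0, "tz": 0, "wx": 0, "wy": 0, "wz": 0}, {"tx": 0, "ty": 0, "tz": 0, "wx": 0, "wy": 0, "wz": 0}, {"tx": 0, "ty": 0, "tz": 0, "wx": 0, "wy": 0, "wz": 0}, {"tx": 0, "ty": 0, "tz": 0, "wx": 0, "wy": 0, "wz": 0}, {"tx": 0, "ty": 0, "tz": 0, "wx": 0, "wy": 0, "wz": 0}], hand=55)

```text
time_s: 9.02
position: [0.4618, 0.0802, 0.058]
tool_rot: [-0.0, 0.986, 0.17, -0.0]
wrist_force: [0.0, -0.2, -0.4]
gripper_width: 0.0425
```

arm_command(targets=[{"tx": 0, "ty": 0, "tz": -0.01, "wx": 0, "wy": 0, "wz": 0}, {"tx": 0, "ty": 0, "tz": -0.02, "wx": 0, "wy": 0, "wz": 0}, {"tx": 0, "ty": 0, "tz": -0.025, "wx": 0, "wy": 0, "wz": 0}, {"tx": 0, "ty": 0, "tz": -0.025, "wx": 0, "wy": 0, "wz": 0}, {"tx": 0, "ty": 0, "tz": -0.01, "wx": 0, "wy": 0, "wz": 0}])

```text
time_s: 9.43
position: [0.4633, 0.0808, 0.152]
tool_rot: [0.0, 0.985, 0.17, 0.002]
wrist_force: [1.6, 0.7, 0.2]
gripper_width: 0.048
```

```bash
python3 -c "
from h import *
to([.6885,.0885,.148])
d=snap('side','side6');a=cv2.imread('pics/side6.png')[250:370,230:350]; a=np.clip(a.astype(float)*1.5,0,255).astype('uint8'); cv2.imwrite('pics/s6zz.png',cv2.resize(a,(600,600),interpolation=cv2.INTER_CUBIC))
print([((proj(d,[.462,.0803,z])-[230,250]+.5)*5-.5).round(0) for z in (.048,.09)])"
```

```text
t 9.43 pos [0.4633 0.0808 0.152 ] x-ang 19.5 zax [ 4.2e-03  5.0e-04 -1.0e+00] q [ 0.3   0.05 -0.58  1.96  0.03  1.14 -1.52] F [1.6 0.7 0.2] w 0.048
delta tool [0.2148 0.0681 0.0049]
[array([244., 417.]), array([234., 331.])]
```

View pics/s6zz.png

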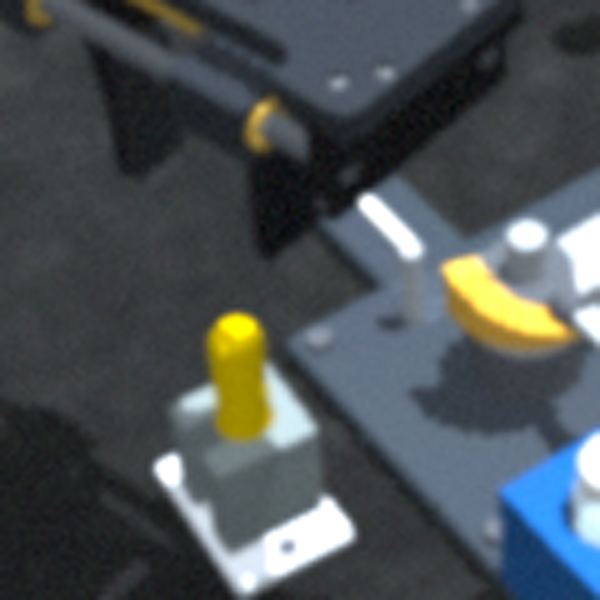

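arm_command(targets=[{"tx": 0.018, "ty": 0.005, "tz": 0, "wx": 0, "wy": 0, "wz": 0}, {"tx": 0.033, "ty": 0.011, "tz": 0, "wx": 0, "wy": 0, "wz": 0}, {"tx": 0.037, "ty": 0.012, "tz": 0, "wx": 0, "wy": 0, "wz": 0}, {"tx": 0.037, "ty": 0.012, "tz": 0, "wx": 0, "wy": 0, "wz": 0}, {"tx": 0.037, "ty": 0.012, "tz": 0, "wx": 0, "wy": 0, "wz": 0}, {"tx": 0.033, "ty": 0.011, "tz": 0, "wx": 0, "wy": 0, "wz": 0}, {"tx": 0.018, "ty": 0.005, "tz": 0, "wx": 0, "wy": 0, "wz": 0}, {"tx": 0, "ty": 0, "tz": 0, "wx": 0, "wy": 0, "wz": -0.1}, {"tx": 0, "ty": 0, "tz": 0, "wx": 0, "wy": 0, "wz": -0.1}, {"tx": 0, "ty": 0, "tz": 0, "wx": 0, "wy": 0, "wz": -0.1}, {"tx": 0, "ty": 0, "tz": 0, "wx": 0, "wy": 0, "wz": -0.1}, {"tx": 0, "ty": 0, "tz": 0, "wx": 0, "wy": 0, "wz": -0.1}, {"tx": 0, "ty": 0, "tz": 0, "wx": 0, "wy": 0, "wz": -0.1}, {"tx": 0, "ty": 0, "tz": 0, "wx": 0, "wy": 0, "wz": -0.1}, {"tx": 0, "ty": 0, "tz": 0, "wx": 0, "wy": 0, "wz": 0}, {"tx": 0, "ty": 0, "tz": 0, "wx": 0, "wy": 0, "wz": 0}])

```text
time_s: 10.82
position: [0.685, 0.0872, 0.1474]
tool_rot: [-0.0, 0.868, 0.496, -0.0]
wrist_force: [0.3, 0.2, 0.6]
gripper_width: 0.0479
```

```bash
python3 -c "
from h import *
to([.688,.0888,.066])
d=snap('side','side7');a=cv2.imread('pics/side7.png')[190:310,310:460]; a=np.clip(a.astype(float)*1.5,0,255).astype('uint8'); cv2.imwrite('pics/s7zz.png',cv2.resize(a,(750,600),interpolation=cv2.INTER_CUBIC))"
```

```text
t 10.82 pos [0.685  0.0872 0.1474] x-ang 59.4 zax [-1.1e-03  2.0e-04 -1.0e+00] q [ 0.26  0.54 -0.64  1.42  0.33  1.29 -0.94] F [0.3 0.2 0.6] w 0.0479
delta tool [0.003  0.0018 0.0814]
```

View pics/s7zz.png

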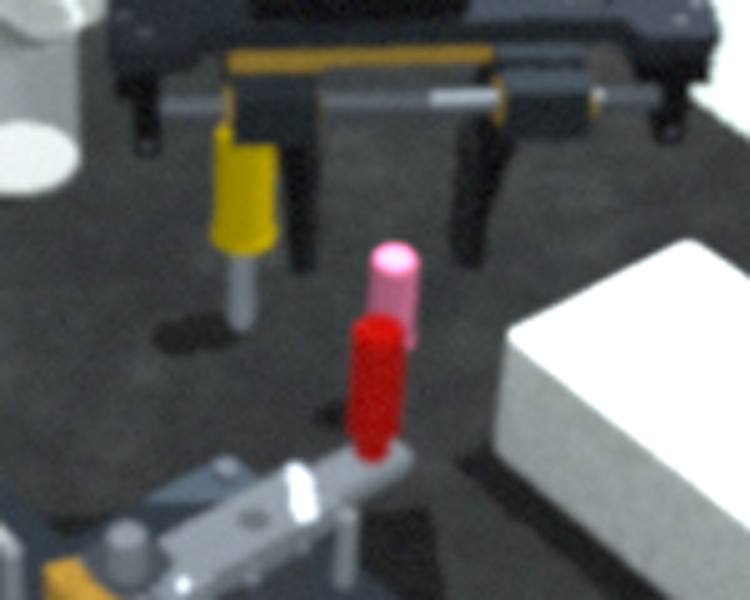

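arm_command(targets=[{"tx": 0.0015, "ty": 0.0009, "tz": 0.015, "wx": 0, "wy": 0, "wz": 0}, {"tx": 0.0015, "ty": 0.0009, "tz": 0.02, "wx": 0, "wy": 0, "wz": 0}, {"tx": 0, "ty": 0, "tz": 0.02, "wx": 0, "wy": 0, "wz": 0}, {"tx": 0, "ty": 0, "tz": 0.018, "wx": 0, "wy": 0, "wz": 0}, {"tx": 0, "ty": 0, "tz": 0.008, "wx": 0, "wy": 0, "wz": 0}, {"tx": 0, "ty": 0, "tz": 0, "wx": 0, "wy": 0, "wz": 0}, {"tx": 0, "ty": 0, "tz": 0, "wx": 0, "wy": 0, "wz": 0}])

```text
time_s: 11.45
position: [0.6883, 0.0891, 0.067]
tool_rot: [-0.0, 0.868, 0.497, -0.0]
wrist_force: [0.7, 0.7, 0.5]
gripper_width: 0.0483
```

```bash
python3 -c "
from h import *
to([.688,.0888,.066])"
```

```text
t 11.45 pos [0.6883 0.0891 0.067 ] x-ang 59.6 zax [-6.e-04  1.e-04 -1.e+00] q [ 0.24  0.61 -0.62  1.48  0.37  1.16 -0.97] F [0.7 0.7 0.5] w 0.0483
delta tool [-0.0004 -0.0001  0.001 ]
```

arm_command(targets=[{"tx": 0, "ty": 0, "tz": 0, "wx": 0, "wy": 0, "wz": 0}, {"tx": 0, "ty": 0, "tz": 0, "wx": 0, "wy": 0, "wz": 0}, {"tx": 0, "ty": 0, "tz": 0, "wx": 0, "wy": 0, "wz": 0}, {"tx": 0, "ty": 0, "tz": 0, "wx": 0, "wy": 0, "wz": 0}, {"tx": 0, "ty": 0, "tz": 0, "wx": 0, "wy": 0, "wz": 0}, {"tx": 0, "ty": 0, "tz": 0, "wx": 0, "wy": 0, "wz": 0}, {"tx": 0, "ty": 0, "tz": 0, "wx": 0, "wy": 0, "wz": 0}, {"tx": 0, "ty": 0, "tz": 0, "wx": 0, "wy": 0, "wz": 0}], hand=0, grip_force=35)

```text
time_s: 12.12
position: [0.6886, 0.089, 0.0675]
tool_rot: [0.0, 0.868, 0.497, 0.0]
wrist_force: [-1.0, 0.9, 3.4]
gripper_width: 0.0191
```

```bash
python3 -c "
from h import *
to([.688,.0888,.066])"
```

```text
t 12.12 pos [0.6886 0.089  0.0675] x-ang 59.6 zax [ 4.e-04  1.e-04 -1.e+00] q [ 0.24  0.61 -0.62  1.48  0.37  1.16 -0.97] F [-1.   0.9  3.4] w 0.0191
delta tool [-0.0005 -0.0004  0.0015]
```

```bash
python3 -c "
from h import *
c=np.array([.5738,.0788]); a0=.0885
A=a0+np.linspace(0,np.pi/2,21); P=c+.115*np.c_[np.cos(A),np.sin(A)]
t=np.radians(59.6); X=np.array([np.cos(t),np.sin(t)]);Y=np.array([np.sin(t),-np.cos(t)])
D=np.diff(P,axis=0); print(np.c_[D@X,D@Y].round(4).tolist())"
```

```text
[[0.0071, -0.0055], [0.0067, -0.0061], [0.0062, -0.0066], [0.0057, -0.007], [0.0051, -0.0075], [0.0045, -0.0078], [0.0039, -0.0082], [0.0032, -0.0084], [0.0025, -0.0087], [0.0018, -0.0088], [0.0011, -0.009], [0.0004, -0.009], [-0.0003, -0.009], [-0.001, -0.009], [-0.0017, -0.0089], [-0.0024, -0.0087], [-0.003, -0.0085], [-0.0037, -0.0082], [-0.0043, -0.0079], [-0.0049, -0.0076]]
```

arm_command(targets=[{"tx": 0.0071, "ty": -0.0055, "tz": 0, "wx": 0, "wy": 0, "wz": 0}, {"tx": 0.0067, "ty": -0.0061, "tz": 0, "wx": 0, "wy": 0, "wz": 0}, {"tx": 0.0062, "ty": -0.0066, "tz": 0, "wx": 0, "wy": 0, "wz": 0}, {"tx": 0.0057, "ty": -0.007, "tz": 0, "wx": 0, "wy": 0, "wz": 0}, {"tx": 0.0051, "ty": -0.0075, "tz": 0, "wx": 0, "wy": 0, "wz": 0}, {"tx": 0.0045, "ty": -0.0078, "tz": 0, "wx": 0, "wy": 0, "wz": 0}, {"tx": 0.0039, "ty": -0.0082, "tz": 0, "wx": 0, "wy": 0, "wz": 0}, {"tx": 0.0032, "ty": -0.0084, "tz": 0, "wx": 0, "wy": 0, "wz": 0}, {"tx": 0.0025, "ty": -0.0087, "tz": 0, "wx": 0, "wy": 0, "wz": 0}, {"tx": 0.0018, "ty": -0.0088, "tz": 0, "wx": 0, "wy": 0, "wz": 0}])

```text
time_s: 12.95
position: [0.648, 0.1668, 0.0675]
tool_rot: [0.001, 0.868, 0.497, 0.0]
wrist_force: [2.6, -5.0, 4.6]
gripper_width: 0.0193
```

```bash
python3 -c "
from h import *
a=.0885+np.pi/4
to([.5738+.115*np.cos(a),.0788+.115*np.sin(a),.067])"
```

```text
t 12.95 pos [0.648  0.1668 0.0675] x-ang 59.6 zax [ 0.0015 -0.0011 -1.    ] q [ 0.15  0.57 -0.64  1.56  0.37  1.14 -1.1 ] F [ 2.6 -5.   4.6] w 0.0193
delta tool [-0.0001 -0.0004  0.0005]
```

arm_command(targets=[{"tx": 0.0011, "ty": -0.009, "tz": 0, "wx": 0, "wy": 0, "wz": 0}, {"tx": 0.0004, "ty": -0.009, "tz": 0, "wx": 0, "wy": 0, "wz": 0}, {"tx": -0.0003, "ty": -0.009, "tz": 0, "wx": 0, "wy": 0, "wz": 0}, {"tx": -0.001, "ty": -0.009, "tz": 0, "wx": 0, "wy": 0, "wz": 0}, {"tx": -0.0017, "ty": -0.0089, "tz": 0, "wx": 0, "wy": 0, "wz": 0}, {"tx": -0.0024, "ty": -0.0087, "tz": 0, "wx": 0, "wy": 0, "wz": 0}, {"tx": -0.003, "ty": -0.0085, "tz": 0, "wx": 0, "wy": 0, "wz": 0}, {"tx": -0.0037, "ty": -0.0082, "tz": 0, "wx": 0, "wy": 0, "wz": 0}, {"tx": -0.0043, "ty": -0.0079, "tz": 0, "wx": 0, "wy": 0, "wz": 0}, {"tx": -0.0045, "ty": -0.007, "tz": 0, "wx": 0, "wy": 0, "wz": 0}, {"tx": 0, "ty": 0, "tz": 0, "wx": 0, "wy": 0, "wz": 0}, {"tx": 0, "ty": 0, "tz": 0, "wx": 0, "wy": 0, "wz": 0}])

```text
time_s: 13.95
position: [0.5653, 0.1935, 0.0675]
tool_rot: [0.001, 0.868, 0.497, 0.001]
wrist_force: [6.0, -2.0, -0.8]
gripper_width: 0.019
```

```bash
python3 -c "
from h import *
a=.0885+np.pi/2
to([.5738+.115*np.cos(a),.0788+.115*np.sin(a),.067])
p=ctrl.state()['position']; print('lever angle est',np.arctan2(p[1]-.0788,p[0]-.5738)-.0885)
for c,b in(('side',(235,385,255,435)),('top',(190,335,290,450))):
    d=snap(c,c+'8');a=cv2.imread(f'pics/{c}8.png')[b[0]:b[1],b[2]:b[3]]; a=np.clip(a.astype(float)*1.4,0,255).astype('uint8'); cv2.imwrite(f'pics/{c}8z.png',cv2.resize(a,None,fx=4,fy=4,interpolation=cv2.INTER_CUBIC))"
```

```text
t 13.95 pos [0.5653 0.1935 0.0675] x-ang 59.6 zax [ 2.9e-03  1.0e-04 -1.0e+00] q [ 0.15  0.44 -0.69  1.74  0.32  1.07 -1.18] F [ 6.  -2.  -0.8] w 0.019
delta tool [-0.0009 -0.0013  0.0005]
lever angle est 1.556623958580658
```

View pics/side8z.png

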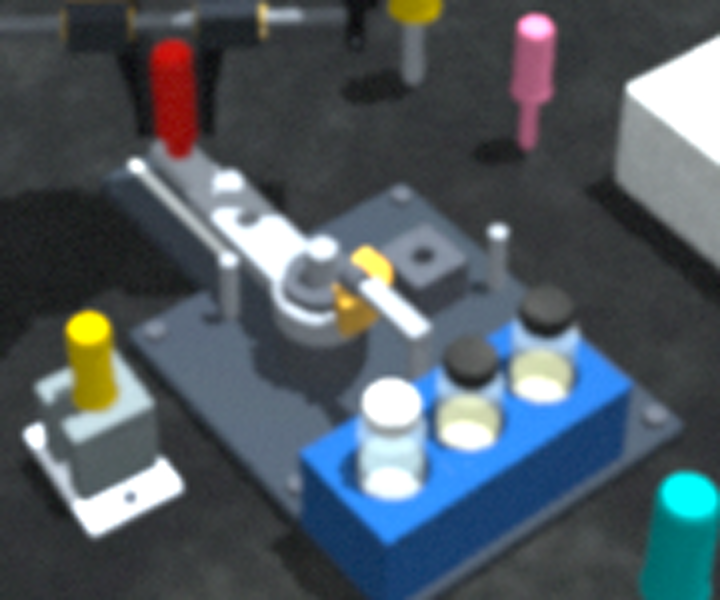

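View pics/top8z.png

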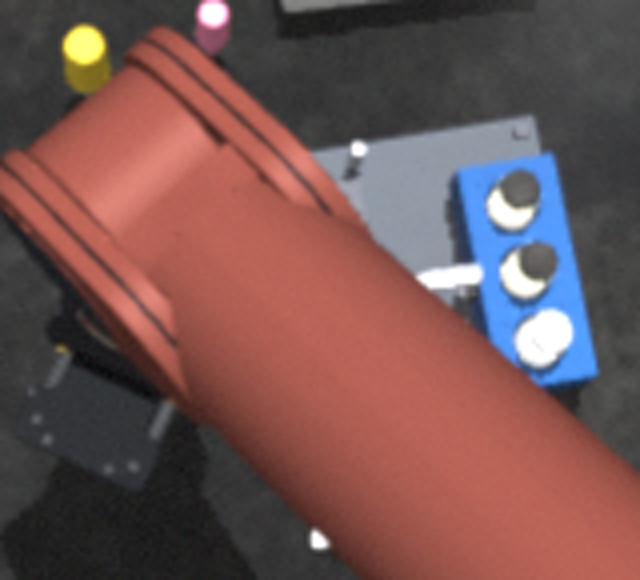

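arm_command(targets=[{"tx": -0.0009, "ty": -0.0013, "tz": 0, "wx": 0, "wy": 0, "wz": 0}, {"tx": 0, "ty": 0, "tz": 0, "wx": 0, "wy": 0, "wz": 0}, {"tx": 0, "ty": 0, "tz": 0, "wx": 0, "wy": 0, "wz": 0}, {"tx": 0, "ty": 0, "tz": 0, "wx": 0, "wy": 0, "wz": 0}])

```text
time_s: 14.38
position: [0.5641, 0.1934, 0.0675]
tool_rot: [0.001, 0.868, 0.497, 0.001]
wrist_force: [5.3, -1.8, 0.2]
gripper_width: 0.0191
```

```bash
python3 -c "
from h import *
a=.0885+np.pi/2
to([.5738+.115*np.cos(a),.0788+.115*np.sin(a),.067])
p=ctrl.state()['position']; print('lever angle est',np.arctan2(p[1]-.0788,p[0]-.5738)-.0885)
d=snap('side','side9');b=(235,295,255,355);a=cv2.imread('pics/side9.png')[b[0]:b[1],b[2]:b[3]]; a=np.clip(a.astype(float)*1.4,0,255).astype('uint8'); cv2.imwrite('pics/side9z.png',cv2.resize(a,None,fx=8,fy=8,interpolation=cv2.INTER_CUBIC))
im=d['pixels'].astype(int); m0=load('side0')['pixels'].astype(int)
for n,i in(('start',m0),('now',im)):
    m=(i[...,0]>110)&(i[...,1]<45)&(i[...,2]<45); m[:, :285]=0;m[:,400:]=0;m[300:]=0; m[:230]=0
    v,u=np.nonzero(m); print(n,u.min(),u.max(),v.min(),v.max(),u.mean(),v.mean())
c=np.array([.5724,.0783])
for nm,ang in(('start',0),('1.571',np.pi/2),('1.60',1.6)):
    q=ang+.0895; print(nm,[proj(d,[c[0]+.115*np.cos(q),c[1]+.115*np.sin(q),z]).round(1) for z in(.111,.085,.058)])
"
```

```text
t 14.38 pos [0.5641 0.1934 0.0675] x-ang 59.6 zax [ 2.9e-03  4.0e-04 -1.0e+00] q [ 0.15  0.44 -0.69  1.75  0.32  1.07 -1.18] F [ 5.3 -1.8  0.2] w 0.0191
delta tool [-0.0003 -0.0004  0.0005]
lever angle est 1.5664837768219488
start 381 390 253 277 385.6376811594203 256.81159420289856
now 293 301 246 252 296.94 248.86
start [array([385.9, 254.4]), array([385.1, 265.2]), array([384.3, 276.1])]
1.571 [array([296.5, 247.2]), array([297.3, 258. ]), array([298.2, 268.8])]
1.60 [array([295., 248.]), array([295.9, 258.7]), array([296.7, 269.5])]
```

View pics/side9z.png

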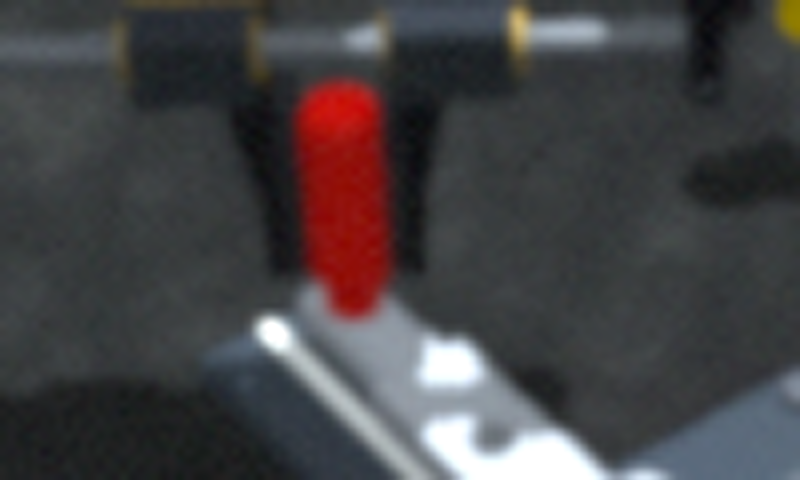

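arm_command(targets=[{"tx": -0.0003, "ty": -0.0004, "tz": 0, "wx": 0, "wy": 0, "wz": 0}, {"tx": 0, "ty": 0, "tz": 0, "wx": 0, "wy": 0, "wz": 0}, {"tx": 0, "ty": 0, "tz": 0, "wx": 0, "wy": 0, "wz": 0}, {"tx": 0, "ty": 0, "tz": 0, "wx": 0, "wy": 0, "wz": 0}, {"tx": 0, "ty": 0, "tz": 0, "wx": 0, "wy": 0, "wz": 0}, {"tx": 0, "ty": 0, "tz": 0, "wx": 0, "wy": 0, "wz": 0}])

```text
time_s: 14.93
position: [0.5637, 0.1933, 0.0675]
tool_rot: [0.001, 0.868, 0.497, 0.001]
wrist_force: [6.3, -3.4, -0.6]
gripper_width: 0.0189
```

```bash
python3 -c "
from h import *
a=.0885+np.pi/2
to([.5738+.115*np.cos(a),.0788+.115*np.sin(a),.067])
p=ctrl.state()['position']; print('lever angle est',np.arctan2(p[1]-.0788,p[0]-.5738)-.0885)
d=snap('side','side10')
# vial lift check: white cap top centre
for n in('side0','side10'):
    i=load(n)['pixels'].astype(int); print(n,i.shape)
a=cv2.imread('pics/side10.png')[200:400,230:440]; cv2.imwrite('pics/side10z.png',cv2.resize(a,None,fx=3,fy=3,interpolation=2))
ph=np.array([.0885]);c=np.cos(.0885);s=np.sin(.0885)
"
```

```text
t 14.93 pos [0.5637 0.1933 0.0675] x-ang 59.6 zax [ 3.e-03  4.e-04 -1.e+00] q [ 0.15  0.44 -0.69  1.75  0.32  1.07 -1.18] F [ 6.3 -3.4 -0.6] w 0.0189
delta tool [-0.     -0.0001  0.0005]
lever angle est 1.5702926831235833
side0 (480, 640, 3)
side10 (480, 640, 3)
```

View pics/side10z.png

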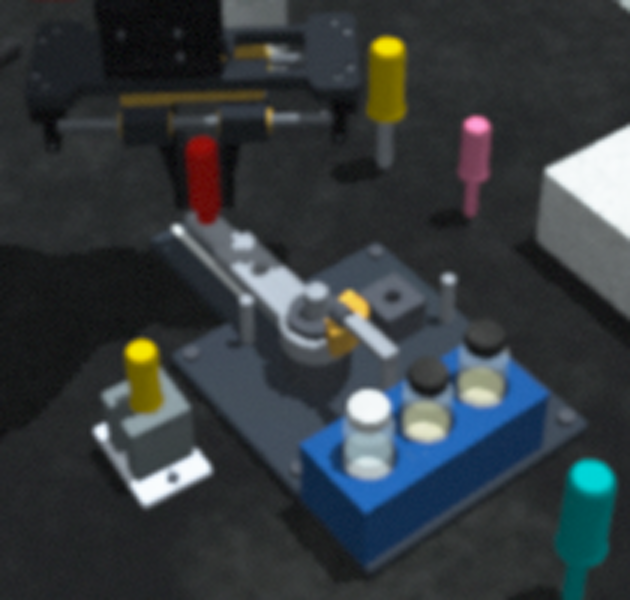

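```bash
python3 -c "
from h import *
print(ctrl.close_job())"
```

```text
the job is handed in; nothing more can be done
None
```

The job is handed in at about 15 s on the robot's clock, and every final check agreed except for small offsets of a millimetre or two.

- **Pin:** I drew the yellow pin out of the lever and lowered it into the notch of the grey stand. I felt the collar seat (about 15 N upward at the expected height) and then let go. The last picture shows it upright, with the collar on the stand's top.
- **Lever:** I gripped the red knob at 35 N and swung it anticlockwise. The measured tool position puts it at about 1.570 rad. The side picture, taken just before a last 0.5 mm nudge, gave about 1.567 rad. I finished still holding the knob, with about 6 N of spring load on the wrist.
- **Vials:** All three stand raised and upright in their pockets in the last picture. I judged their height by eye and did not measure the 16 mm.
- **Other objects:** I did not touch the marker, beaker, foam block or the look-alike pins.
- **Disagreement between measurements:** The two cameras differed by 1–3 mm on absolute positions. The grasp points were about 1 mm off the average of the two camera estimates. I corrected for this when placing the lever.
- **Not seen:** The arm hid the lever in the top view, so I could not check its line-up with the white line from above.

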